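# Nudge the fixture plate home on its locating pins

### The arm

A 7-joint arm with a two-finger parallel gripper is mounted at the origin on a cart in front of the work surface, level with it; the furniture and walls round the work are solid. World frame = base frame: x ahead of the robot, y to its left, z up, the work surface at z = 0. Lengths are in m, angles in degrees, forces in N, time in s.
With the tool pointing down it reaches from about 0.425 to 0.875 m from the base axis. Payload 4.7 kg.
Tool frame: the origin (TCP) lies between the finger pads; the fingertips stand env.finger_overhang ahead of it and the grasp point (between the pads) lies 5 mm behind it (env.finger_overhang is the distance from the TCP to the fingertips, in m); z points along the fingers, y is the line along which they close (so a half turn about z gives the same grasp; the last joint's range is limited). The gripper opens to 87 mm and grips with 3 to 60 N. Pads are 19 mm wide; open, the fingers measure 117 mm over their backs; the gripper's body (75 mm by 190 mm) begins 51 mm behind the grasp point.
Start: joints at [73.516, 18.392, -4.016, 83.108, 1.295, 78.541, -3.26], TCP at [0.193, -0.621, 0.237] pointing down, gripper open.
Joint ranges: [-163.93, 163.93], [-17.29, 119.83], [-79.2, 71.16], [3.27, 140.29], [-89.18, 269.18], [5.43, 117.66], [-154.24, 154.24]. Speed limits (degrees/s): [147.25, 147.25, 180, 180, 180, 180, 180].

### API

Orientations are given as [roll, pitch, yaw] about the fixed x, y, z axes, in that order (R = Rz(yaw) Ry(pitch) Rx(roll)).
In Python, from cell import telemetry, eyes, env, models gives the robot as it stands. The module is installed in compiled form; this text tells all that it offers.
- The arm moves only by the tool drive_tool, never from a script. Its arguments are lists of equal length, an entry for each row: "angular": the turn, a rotation vector about the tool's x, y, z in rad, a list of three; "delta_pos": the shift along the tool's x, y, z in cm, a list of three; "gripper": the finger opening in cm, from 0 to 8.7. A call has 1 to 20 rows; each row shifts and turns the commanded pose from where the row before left it, along the tool's axes as they then stand; what a row does not reach is not made up. A row lasts 1/10 s, in which the tool goes at most 50 mm and 8.59 degrees, less where a joint would pass 70% of its speed; a pose out of reach is approached as far as the arm can. A call with a gripper value outside its range is refused whole. The fingers move at their own pace and stop on an object; "squeeze" is the grip in N (left out, the last holds). Time passes only in rows, so rows that do not move let the fingers close. It gives the time, the measured TCP pose, the force, the opening and the grip force at its end, in the units of the state.
- telemetry.get_obs(): the state, without advancing time (a new reading comes with each control period).
- eyes.read_camera(name): name is "scene" or "top"; returns a dict with "pixels" (480x640x3 uint8, red, green, blue), "mtx" (3x3 intrinsics, pixels), "D" ([k1, k2, p1, p2, k3] as OpenCV has them; the pictures are not rectified), "origin" and "orientation" of the camera in the world. Camera axes: x right, y down, z forward; pixel columns grow to the right and rows downward; lengths in m; the calibration is good to about 2 mm. A picture is of the moment at which its call begins. There is no depth.
- env.sign_off(): hands the job in; it is judged then, once.
Trained networks look in a picture, given as the dict that the camera call returned (one of the last four; its "shot" number tells which), for a name from the list of things; names that differ only in an ending like _2 or _b are one class to them, and where a whole thing is asked for, a point or a joint stands for the part that bears it (a point fixed in the world has none). Each returns a list of dicts, best first, with "p" (0 to 1); they miss things now and then, are a little off and sometimes report something else, mostly with a low value. They report only what shows in the picture. A call takes as long as a camera call.
- models.search_frame(picture, target): "centre" ([column, row] in pixels, amid what is visible of it).
- models.cut_out(picture, target): "pixels" (480x640 bool, what is visible of it) and "centre" ([column, row] in pixels, amid what is visible of it).
The state is a dict: "time_s": time; "qpos": joint angles; "joint_velocities": joint speeds; "effort": joint torques, N m; "tool_pos": TCP position; "tool_rot": TCP orientation; "force": force on the tool from outside, world axes, zero at the start; "wrist_torque": the same for the moment, N m; "grip_width": finger opening in m; "grasp_force": force on a finger pad.
Only numpy, scipy, OpenCV 4.12 (cv2) and the standard library are available. Lean on these libraries where they do the work, as an engineer would, in place of code of your own. Each camera call takes 0.05 s, during which the arm holds its last target. There are 200 camera calls.

### The job

The loose aluminium plate was set down on the fixture base but missed: it is perched on top of the pins and studs. Nudge it sideways with the fingertips until its holes drop over the two locating pins and it lies flat on the base, then move clear. Only push it: do not pick it up, lift it or tip it up, and leave the bearing, the nut and the capacitor where they stand.

Things in the scene. Friction and masses are not known exactly. Their poses are not given: they have to be found in the camera images.
- fixture_base: Dark steel slab fixed to the bench, 190 (x) x 240 (y) x 12 mm, turned up to 0.35 rad; origin at the centre of its underside. Four round posts 10 mm high on it: two locating pins (12 mm thick) at (32, 52) and (-32, -52) mm in its x, y; two slimmer clamp studs (8 mm) at (32, -52) and (-32, 52). Screw heads 4 mm high at (+-83, +-108).
- fixture_plate: Loose aluminium plate 130 (x) x 170 (y) x 8 mm, 0.3 to 0.6 kg; origin at the centre of its underside. Starts level on the post tops (22 mm above the bench), 14 to 26 mm off to the base's -x, up to 22 mm off in its y, turned up to 0.13 rad. Home: axes match the base's, origin 12 mm straight above the base's; the post tips then stand 2 mm out of the holes.
- pin_a (a point): centre of the top of the locating pin at (+32, +52) mm of the base, 22 mm above the bench; tips are bevelled by 1.5 mm
- pin_b (a point): centre of the top of the locating pin at (-32, -52) mm of the base, 22 mm above the bench
- hole_a (a point): centre, at the underside, of the plate's 16 mm through hole at (+32, +52) mm; belongs over pin_a. The plate's two stud holes are 14 mm, at (+32, -52) and (-32, +52) mm
- hole_b (a point): centre, at the underside, of the plate's 16 mm through hole at (-32, -52) mm; belongs over pin_b
- bearing: ball bearing lying flat on the bench beyond the base, 62 mm across, 16 mm high; origin at the centre of its underside; leave alone
- big_nut: big steel hexagon nut lying on the bench beyond the base, 51 x 44 x 21 mm; origin at the centre of its underside; leave alone
- capacitor: upright grey can capacitor, 35 mm across, 73 mm high, on the bench off the base's near left corner; origin at the centre of its underside; leave alone

How it is judged (in metres and radians):
At the end, for the whole second after the job is handed in: Both locating holes of the plate are around their pins (centres within 3.5 mm in plan), the plate lies flat on the base (underside within 2 mm of the base's top, tilt under 0.02 rad) and is at rest; bearing, nut and capacitor are within 20 mm of where they started (horizontal distance between hole_a and pin_a below 0.0035 m and horizontal distance between hole_b and pin_b below 0.0035 m and z of fixture_plate in the frame of fixture_base between 0.01 and 0.014 m and angle between fixture_plate's own z axis and vertical below 0.02 rad and linear speed of fixture_plate below 0.01 m/s and distance of each of bearing, big_nut, capacitor from where it was at the start of the episode below 0.02 m); the robot touches nothing.
It fails at once if the plate is lifted: its centre rises more than 8 mm above its perched height (z of fixture_plate in the frame of fixture_base above 0.03 m).
It fails at once if the plate is tipped up by more than 0.25 rad (angle between fixture_plate's own z axis and vertical above 0.25 rad).
It fails at once if the bearing, the nut or the capacitor is moved by more than 20 mm (distance of any of bearing, big_nut, capacitor from where it was at the start of the episode above 0.02 m).
It also fails if it takes over 72 s, if anything falls off the work surface, if the arm or the gripper's body presses on something with over 40 N, if the wrist force passes 120 N, or if a joint passes its speed limit or range.

## Working session

There is one attempt and no reset: what is moved stays moved. The work goes in short steps, Python scripts to look and compute and a tool call to move; the robot and the scene stay as the last step left them, time stands still between calls to the robot, and variables do not carry over. Pictures are saved under pics/ and viewed, at most 10 in all, crops included, and the job is handed in when it is done.

Besides the shell and the picture viewer there is one more tool, called as a command line: name --argument value ..., lists and objects as JSON in quotes. drive_tool: Moves the arm, as the interface text tells. Its arguments: {"type":"object","properties":{"angular":{"type":"array","items":{"type":"array","items":{"type":"number"}}},"delta_pos":{"type":"array","items":{"type":"array","items":{"type":"number"}}},"gripper":{"type":"array","items":{"type":"number"}},"squeeze":{"type":"number"}},"required":["angular","delta_pos","gripper"]}

```bash
mkdir -p pics; python3 - <<'E'
from cell import telemetry, eyes, env, models
import cv2,numpy as np
print(env.finger_overhang); s=telemetry.get_obs(); print(s['time_s'],s['tool_pos'],s['tool_rot'],s['force'])
for n in ['top','scene']:
    p=eyes.read_camera(n); cv2.imwrite(f'pics/{n}0.png',p['pixels'][:,:,::-1])
    print(n,p['mtx'],p['D'],p['origin'],p['orientation'])
    for t in ['fixture_base','fixture_plate','pin_a','hole_a','bearing','big_nut','capacitor']:
        print(t,[(np.round(d['centre'],1).tolist(),round(d['p'],2)) for d in models.search_frame(p,t)])
E
```

```text
0.014
0.0 [ 0.1929785  -0.62013612  0.23543867] [-1.79887978e+02  6.32705930e-03  1.72930301e+01] [ 0.79572694  0.18378637 -0.45784127]
top [[481.39816813   0.         317.46623836]
 [  0.         481.39816813 243.62868325]
 [  0.           0.           1.        ]] [0.01501192 0.         0.         0.         0.        ] [0.41890606 0.0682086  0.93825666] [-170.33333457   -1.62218959  -88.8402213 ]
fixture_base [([346.1, 256.1], 0.9)]
fixture_plate [([379.8, 269.4], 0.59)]
pin_a [([346.8, 257.2], 0.94)]
hole_a [([378.9, 268.9], 0.76), ([344.8, 255.2], 0.2)]
bearing [([303.1, 188.4], 0.6)]
big_nut [([367.9, 167.6], 0.83), ([299.4, 189.3], 0.47)]
capacitor [([290.4, 362.8], 0.86), ([378.1, 269.7], 0.59)]
scene [[485.29233011   0.         325.58163567]
 [  0.         485.29233011 234.32711064]
 [  0.           0.           1.        ]] [-0.11382211  0.          0.          0.          0.        ] [-0.08569177  0.6001839   0.4978756 ] [-117.9821228     1.39560641 -129.33973947]
fixture_base [([367.6, 253.7], 0.83)]
fixture_plate [([391.4, 230.6], 0.68)]
pin_a [([366.6, 250.3], 0.59)]
hole_a [([391.5, 230.7], 0.81), ([326.4, 212.1], 0.64)]
bearing [([291.7, 235.6], 0.87)]
big_nut [([323.8, 211.9], 0.72)]
capacitor [([407.6, 289.4], 0.81)]
```

View pics/top0.png

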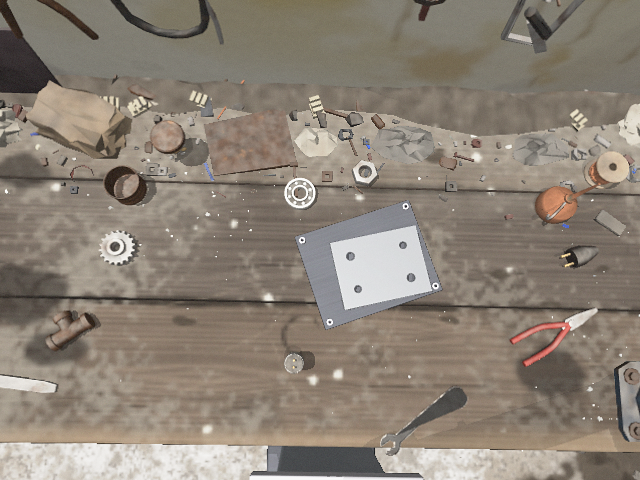

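View pics/scene0.png

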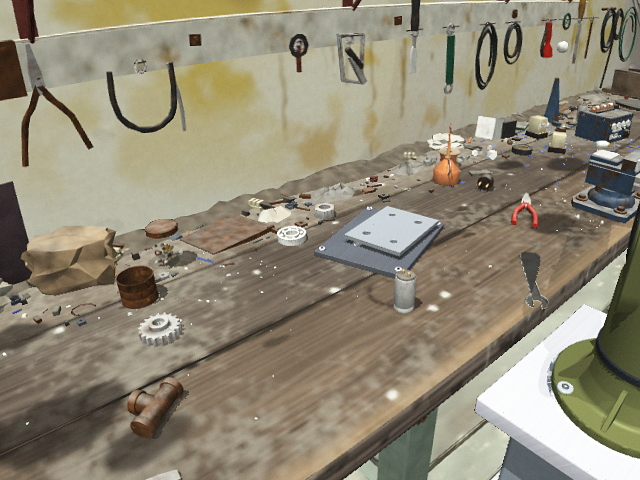

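The top view shows the base turned, with white screw heads near (302,240), (406,206), (436,287) and (329,323). The plate's corners are near (331,241), (416,226), (429,295) and (344,309), so it is offset and turned. The bearing (300,193), nut (366,172) and capacitor (293,362) are all clear of it. Next I fit poses.

```bash
cat > h.py <<'E'
from cell import telemetry, eyes, env, models
import cv2,numpy as np
from scipy.spatial.transform import Rotation as R
from scipy.optimize import least_squares
def proj(p,X):
    Rw=R.from_euler('xyz',p['orientation'],degrees=True).as_matrix()
    t=-Rw.T@np.array(p['origin'])
    return cv2.projectPoints(np.asarray(X,float),cv2.Rodrigues(Rw.T)[0],t,p['mtx'],np.array(p['D']))[0][:,0]
def world(p,uv,z):
    Rw=R.from_euler('xyz',p['orientation'],degrees=True).as_matrix()
    n=cv2.undistortPoints(np.asarray(uv,float).reshape(-1,1,2),p['mtx'],np.array(p['D']))[:,0]
    d=np.c_[n,np.ones(len(n))]@Rw.T; o=np.array(p['origin'])
    return (o+d*((z-o[2])/d[:,2:]))[:,:2]
def tf(pose,xy):
    c,s=np.cos(pose[2]),np.sin(pose[2]); return np.asarray(xy)@np.array([[c,s],[-s,c]])+pose[:2]
def rect(w,h,n=40):
    t=np.linspace(-1,1,n); o=np.ones(n); return np.r_[np.c_[t*w,o*h],np.c_[t*w,-o*h],np.c_[o*w,t*h],np.c_[-o*w,t*h]]
def fitrect(xy,w,h,x0):   # signed distance of contour points to rectangle outline
    def f(q):
        c,s=np.cos(q[2]),np.sin(q[2]); l=(xy-q[:2])@np.array([[c,-s],[s,c]])
        d=np.abs(l)-[w,h]; return np.where((d>0).all(1),np.hypot(*np.maximum(d,0).T),d.max(1))*1000
    r=least_squares(f,x0,loss='soft_l1',f_scale=.7,x_scale=[.01,.01,.05]); return r.x,np.median(np.abs(r.fun))
SCR=np.array([[83,108],[83,-108],[-83,108],[-83,-108]])/1000
def fitpts(uvw,mod):
    r=least_squares(lambda q:(tf(q,mod)-uvw).ravel()*1000,[.37,-.03,.3],x_scale=[.01,.01,.05]); return r.x,np.abs(r.fun).max()
def plate(p,base,z=.030,save=None):
    g=cv2.cvtColor(p['pixels'],cv2.COLOR_RGB2GRAY)
    roi=np.zeros_like(g); cv2.fillPoly(roi,[np.int32(proj(p,np.c_[tf(base,[[.1,.125],[.1,-.125],[-.1,-.125],[-.1,.125]]),np.full(4,.012)]))],1)
    m=((g>140)&(roi>0)).astype(np.uint8)
    m=cv2.morphologyEx(m,cv2.MORPH_OPEN,np.ones((5,5)))
    cs,_=cv2.findContours(m,cv2.RETR_EXTERNAL,cv2.CHAIN_APPROX_NONE); c=max(cs,key=cv2.contourArea)
    xy=world(p,c[:,0],z)
    return fitrect(xy,.065,.085,[*xy.mean(0),base[2]])
def rel(base,q):
    return np.r_[tf([0,0,-base[2]],[q[:2]-base[:2]])[0]*1000,np.degrees(q[2]-base[2])]
E
python3 - <<'E'
from h import *
p=eyes.read_camera('top')
g=cv2.cvtColor(p['pixels'],cv2.COLOR_RGB2GRAY)
pts=[]
for u,v in [(302,240),(406,206),(436,287),(329,323)]:
    w=g[v-8:v+9,u-8:u+9].astype(float); ww=np.clip(w-130,0,None); yy,xx=np.mgrid[-8:9,-8:9]
    pts.append([u+(ww*xx).sum()/ww.sum(),v+(ww*yy).sum()/ww.sum()])
W=world(p,pts,.016); print(np.round(pts,1).tolist(),np.round(W,4).tolist())
o=[0,1,3,2]
b,e=fitpts(W,SCR[o]); print('base',b,np.degrees(b[2]),e)
np.save('base.npy',b)
q,e=plate(p,b); print('plate',q,e,'rel',rel(b,q))
H=np.array([[32,52],[-32,-52],[32,-52],[-32,52]])/1e3
im=p['pixels'][:,:,::-1].copy(); im=cv2.resize(im[180:340,280:450],None,fx=4,fy=4,interpolation=cv2.INTER_CUBIC)
for pose,z,w,h,c in [(b,.012,.095,.12,(0,0,255)),(q,.03,.065,.085,(0,200,0))]:
    uv=(proj(p,np.c_[tf(pose,rect(w,h)),np.full(160,z)])-[280,180])*4+2
    for a in uv: cv2.circle(im,tuple(int(k) for k in a),1,c,-1)
for a in (proj(p,np.c_[tf(q,H),np.full(4,.03)])-[280,180])*4+2: cv2.circle(im,tuple(int(k) for k in a),2,(0,200,0),-1)
cv2.imwrite('pics/fit.png',im[:600])
for n,uv,z in [('bearing',(300,193),.016),('nut',(366,172),.021),('cap',(293,362),.073)]: print(n,world(p,[uv],z))
E
```

```text
[[302.6, 240.4], [405.4, 206.4], [432.7, 285.5], [329.4, 321.1]] [[0.5822, 0.0743], [0.6556, -0.1272], [0.5003, -0.1785], [0.4284, 0.0197]]
base [ 0.54160067 -0.0529432   0.34185723] 19.586976534633134 3.9826000815468
plate [ 0.53304186 -0.07416862  0.23771181] 0.8901308105551259 rel [-15.1790933  -17.12794896  -5.96709303]
bearing [[0.67721324 0.0818685 ]]
nut [[ 0.72260183 -0.04820883]]
cap [[0.35605482 0.08518674]]
```

View pics/fit.png

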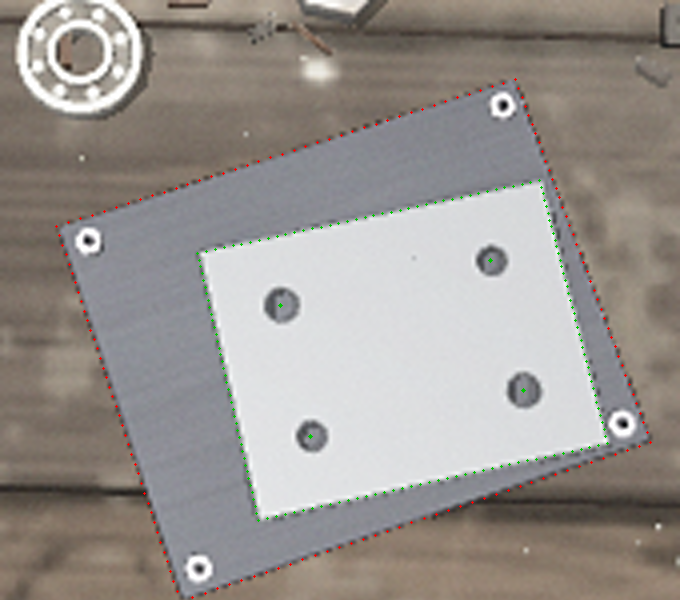

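The plate outline fit is good; the base fit has one screw centroid biased by the plate corner. I'll refit with a tighter window.

```bash
cat >> h.py <<'E'
def go(base,bx,by,z,yawoff):  # needed tool-frame delta (cm) and turn, target in base frame mm, tool yaw = base yaw+yawoff
    s=telemetry.get_obs(); Rt=R.from_euler('xyz',s['tool_rot'],degrees=True)
    t=np.r_[tf(base,[[bx/1e3,by/1e3]])[0],z]; Rg=R.from_euler('xyz',[180,0,np.degrees(base[2])+yawoff],degrees=True)
    dr=(Rt.inv()*Rg).as_rotvec()
    print('target',t.round(4),'r',np.hypot(*t[:2]).round(3),'turn',dr.round(4),'delta cm: after turn',(Rg.inv().apply(t-s['tool_pos'])*100).round(2),'now',(Rt.inv().apply(t-s['tool_pos'])*100).round(2),'t',s['time_s'],'q7',s['qpos'][6],'F',np.round(s['force'],1))
E
python3 - <<'E'
from h import *
p=eyes.read_camera('top'); g=cv2.cvtColor(p['pixels'],cv2.COLOR_RGB2GRAY); pts=[]
for u,v in [(302,240),(405,206),(435,286),(329,322)]:
    w=g[v-5:v+6,u-5:u+6].astype(float); yy,xx=np.mgrid[-5:6,-5:6]
    ww=np.clip(w-150,0,None)*(xx**2+yy**2<26)
    pts.append([u+(ww*xx).sum()/ww.sum(),v+(ww*yy).sum()/ww.sum()])
W=world(p,pts,.016); print(np.round(pts,1).tolist())
b,e=fitpts(W,SCR[[0,1,3,2]]); print('base',b,np.degrees(b[2]),e); np.save('base.npy',b)
q,e=plate(p,b); print('rel',rel(b,q),e)
go(b,-115,-17,.12,0)
E
```

```text
[[301.6, 239.8], [405.1, 205.8], [434.8, 285.7], [329.2, 321.7]]
base [ 0.54190313 -0.05324364  0.34515369] 19.775849511350778 0.3564221023887315
rel [-15.36833248 -16.33015932  -6.07912044] 1.0895004500005716
target [ 0.4394 -0.1082  0.12  ] r 0.453 turn [ 0.0001  0.     -0.0433] delta cm: after turn [ 40.51 -39.9   11.66] now [ 38.75 -41.61  11.66] t 0.9 q7 -3.260085311369443 F [ 0.1 -0.1 -0.5]
```

drive_tool --angular '[[0,0,-0.0433],[0,0,0],[0,0,0],[0,0,0],[0,0,0],[0,0,0],[0,0,0],[0,0,0],[0,0,0],[0,0,0],[0,0,0],[0,0,0],[0,0,0],[0,0,0],[0,0,0],[0,0,0],[0,0,0],[0,0,0]]' --delta_pos '[[0,0,0],[2.5,-2.5,0.7],[2.5,-2.5,0.7],[2.5,-2.5,0.7],[2.5,-2.5,0.7],[2.5,-2.5,0.7],[2.5,-2.5,0.7],[2.5,-2.5,0.7],[2.5,-2.5,0.7],[2.5,-2.5,0.7],[2.5,-2.5,0.7],[2.5,-2.5,0.7],[2.5,-2.5,0.7],[2.5,-2.5,0.7],[2.5,-2.5,0.7],[2.5,-2.5,0.7],[0.5,-2.4,0.6],[0,0,0]]' --gripper '[8.7,8.7,8.7,8.7,8.7,8.7,8.7,8.7,8.7,8.7,8.7,8.7,8.7,8.7,8.7,8.7,8.7,8.7]'

```text
time_s: 2.7
tool_pos: [0.4154, -0.1129, 0.1249]
tool_rot: [-179.9, 0.1, 20.1]
force: [-1.3, -1.1, -0.5]
grip_width: 0.0871
grasp_force: 0.0
```

```bash
python3 - <<'E'
from h import *
b=np.load('base.npy'); go(b,-115,-17,.033,0)
E
```

```text
target [ 0.4394 -0.1082  0.033 ] r 0.453 turn [-0.0014  0.0013  0.006 ] delta cm: after turn [2.43 0.36 9.19] now [2.43 0.39 9.18] t 2.7 q7 -56.55025314495598 F [-1.3 -1.1 -0.5]
```

drive_tool --angular '[[0,0,0.006],[0,0,0],[0,0,0],[0,0,0],[0,0,0],[0,0,0],[0,0,0]]' --delta_pos '[[1.0,0.2,1.5],[1.0,0.2,1.5],[0,0,2],[0,0,2],[0,0,1.2],[0,0,1],[0,0,0]]' --gripper '[8.7,8.7,8.7,8.7,8.7,8.7,8.7]'

```text
time_s: 3.4
tool_pos: [0.4352, -0.1139, 0.0327]
tool_rot: [-179.9, 0.1, 19.4]
force: [-0.4, -0.1, 0.4]
grip_width: 0.087
grasp_force: 0.0
```

```bash
python3 - <<'E'
from h import *
b=np.load('base.npy'); go(b,-80,-17,.033,0)
p=eyes.read_camera('top'); print(rel(b,plate(p,b)[0]))
cv2.imwrite('pics/t1.png',p['pixels'][150:400,200:520,::-1].repeat(2,0).repeat(2,1))
E
```

```text
target [ 0.4724 -0.0963  0.033 ] r 0.482 turn [-0.0011  0.0014 -0.0065] delta cm: after turn [ 4.09 -0.4  -0.03] now [ 4.09 -0.42 -0.04] t 3.4 q7 -64.36631383664019 F [-0.4 -0.1  0.4]
[-9.13851317 20.98189847 -3.32484037]
```

View pics/t1.png

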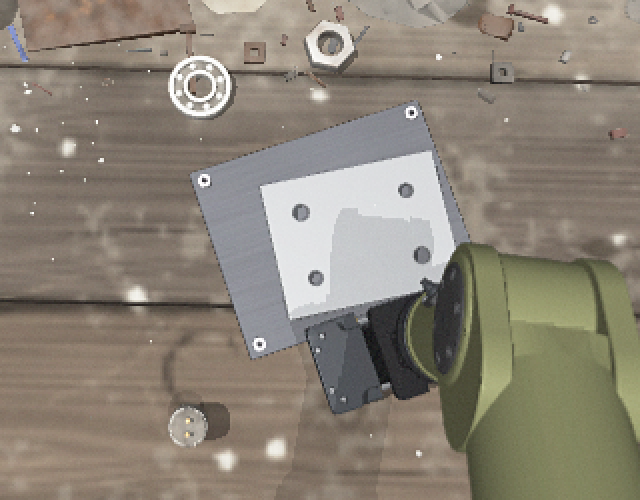

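The picture shows the gripper on the plate's near side, with its body at crop (370,350). The arm hides the plate's right-hand edge and shades the plate, so I'll use a robust local edge fit. Starting the x push.

drive_tool --angular '[[0,0,-0.0065],[0,0,0],[0,0,0],[0,0,0],[0,0,0],[0,0,0],[0,0,0],[0,0,0],[0,0,0],[0,0,0],[0,0,0],[0,0,0]]' --delta_pos '[[0.6,-0.2,0],[0.6,-0.2,0],[0.5,0,0],[0.4,0,0],[0.3,0,0],[0.3,0,0],[0.3,0,0],[0.3,0,0],[0.3,0,0],[0.3,0,0],[0.2,0,0],[0,0,0]]' --gripper '[8.7,8.7,8.7,8.7,8.7,8.7,8.7,8.7,8.7,8.7,8.7,8.7]'

```text
time_s: 4.65
tool_pos: [0.4737, -0.0956, 0.0335]
tool_rot: [-180.0, -0.0, 19.8]
force: [-0.6, -1.0, -0.1]
grip_width: 0.0869
grasp_force: 0.4
```

```bash
cat >> h.py <<'E'
from scipy.ndimage import map_coordinates
HOL=[(32,52,8),(-32,-52,8),(32,-52,7),(-32,52,7)]
def track(p,q,z=.030,rng=(6,3,2)):
    """refine plate pose by bright-inside edges of outline (holes: rim at top face); q initial"""
    g=cv2.GaussianBlur(cv2.cvtColor(p['pixels'],cv2.COLOR_RGB2GRAY),(0,0),.8).astype(float)
    t=np.linspace(-.95,.95,60); o=np.ones(60)
    P=np.r_[np.c_[.065*t,.085*o],np.c_[.065*t,-.085*o],np.c_[.065*o,.085*t],np.c_[-.065*o,.085*t]]
    N=np.r_[np.c_[0*t,o],np.c_[0*t,-o],np.c_[o,0*t],np.c_[-o,0*t]]
    q=np.array(q,float)
    for r in rng:
        d=np.linspace(-r*2,r*2,81)/1e3
        X=tf(q,(P[:,None]+N[:,None]*d[None,:,None]).reshape(-1,2))
        uv=proj(p,np.c_[X,np.full(len(X),z)])
        I=map_coordinates(g,[uv[:,1],uv[:,0]],order=1).reshape(len(P),-1)
        G=-np.gradient(I,axis=1); k=G.argmax(1)
        ok=(G.max(1)*20>0)&(G.max(1)/(d[1]-d[0])/1e3>6)&(k>1)&(k<79)
        M=tf(q,P+N*d[k][:,None])[ok]; p0,n0=P[ok],N[ok]
        def f(s):
            c,si=np.cos(s[2]),np.sin(s[2]); l=(M-s[:2])@np.array([[c,-si],[si,c]]); return ((l-p0)*n0).sum(1)*1e3
        s=least_squares(f,q,loss='cauchy',f_scale=.5,x_scale=[.01,.01,.05]); q=s.x
    side=[(int(ok[i*60:i*60+60].sum())) for i in range(4)]
    return q,np.median(np.abs(s.fun)),side
def show(p,q,base,name,z=.03):
    im=cv2.resize(p['pixels'][180:330,290:450,::-1],None,fx=4,fy=4,interpolation=cv2.INTER_CUBIC)
    A=np.linspace(0,6.28,40); L=[np.c_[tf(q,rect(.065,.085)),np.full(160,z)]]+[np.c_[tf(q,np.c_[x+r*np.cos(A),y+r*np.sin(A)]/1e3),np.full(40,z)] for x,y,r in HOL]
    for X,c in [(np.vstack(L),(0,200,0)),(np.c_[tf(base,np.array(HOL)[:2,:2]/1e3),[.022]*2],(0,0,255))]:
        for a in (proj(p,X)-[290,180])*4+2: cv2.circle(im,tuple(int(k) for k in a),1,c,-1)
    cv2.imwrite(name,im)
E
python3 - <<'E'
from h import *
b=np.load('base.npy'); go(b,-75,-17,.033,0)
p=eyes.read_camera('top')
for dx,dy,da in [(-15,-16,-6),(-8,-16,-3),(-5,-16,0)]:
    q0=np.r_[tf(b,[[dx/1e3,dy/1e3]])[0],b[2]+np.radians(da)]
    q,e,s=track(p,q0); print(rel(b,q),e,s)
show(p,q,b,'pics/t2.png')
E
```

```text
target [ 0.4771 -0.0946  0.033 ] r 0.486 turn [-0.0002 -0.0007  0.001 ] delta cm: after turn [0.35 0.02 0.05] now [0.35 0.02 0.05] t 4.65 q7 -69.22226504763941 F [-0.6 -1.  -0.1]
[ -1.30711773 -11.36847469  -0.6828716 ] 0.333889243718799 [60, 24, 60, 3]
[ -1.30845665 -11.33471222  -0.65681203] 0.342410862408174 [60, 24, 60, 3]
[ -1.30438663 -11.34184687  -0.6745159 ] 0.30538821450463993 [60, 24, 60, 3]
```

View pics/t2.png

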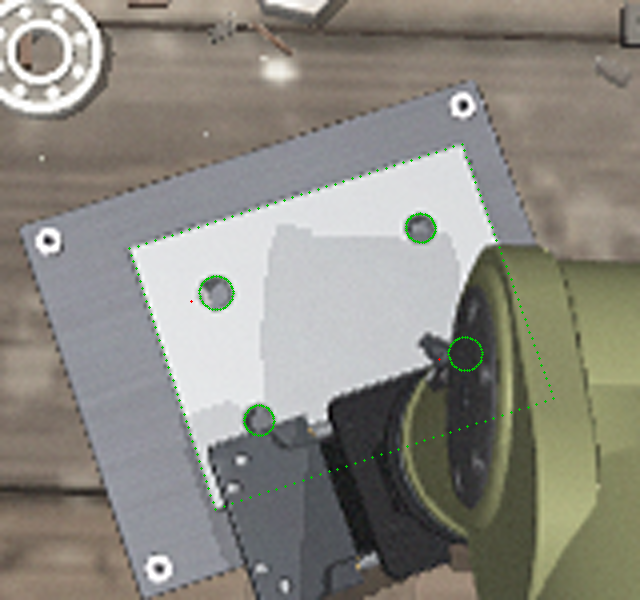

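The fit overlays outline and holes well. The plate is now at rel (-1.3, -11.3) mm and -0.7°. One more mm in x.

drive_tool --angular '[[0,0,0],[0,0,0],[0,0,0],[0,0,0]]' --delta_pos '[[0.05,0,0.03],[0.05,0,0.02],[0.04,0,0],[0,0,0]]' --gripper '[8.7,8.7,8.7,8.7]'

```text
time_s: 5.1
tool_pos: [0.4744, -0.0956, 0.033]
tool_rot: [-180.0, 0.0, 19.8]
force: [-2.3, -1.4, 0.6]
grip_width: 0.0871
grasp_force: 1.2
```

```bash
python3 - <<'E'
from h import *
b=np.load('base.npy'); go(b,-110,-17,.033,0)
p=eyes.read_camera('top')
q0=np.r_[tf(b,[[-.001,-.0113]])[0],b[2]]
q,e,s=track(p,q0); print(rel(b,q),e,s)
E
```

```text
target [ 0.4441 -0.1065  0.033 ] r 0.457 turn [-0.      0.0004  0.0004] delta cm: after turn [-3.21 -0.    0.  ] now [-3.21 -0.    0.  ] t 5.1 q7 -69.40523099083002 F [-2.3 -1.4  0.6]
[ -0.94141391 -11.19214187  -0.41828799] 0.33887196243020945 [60, 24, 60, 3]
```

drive_tool --angular '[[0,0,0],[0,0,0],[0,0,0],[0,0,0]]' --delta_pos '[[0.05,0,0],[0.05,0,0],[0,0,0],[0,0,0]]' --gripper '[8.7,8.7,8.7,8.7]'

```text
time_s: 5.55
tool_pos: [0.4755, -0.0955, 0.033]
tool_rot: [180.0, 0.0, 19.8]
force: [-1.5, -2.0, -0.1]
grip_width: 0.0867
grasp_force: 1.2
```

```bash
python3 - <<'E'
from h import *
b=np.load('base.npy'); go(b,-110,-17,.033,0)
p=eyes.read_camera('top')
q0=np.r_[tf(b,[[-.001,-.0113]])[0],b[2]]
q,e,s=track(p,q0); print(rel(b,q),e,s)
E
```

```text
target [ 0.4441 -0.1065  0.033 ] r 0.457 turn [0.0004 0.     0.0004] delta cm: after turn [-3.32 -0.03  0.  ] now [-3.32 -0.03  0.  ] t 5.55 q7 -69.51057599354021 F [-1.5 -2.  -0.1]
[ -0.27209057 -11.140441     0.03007061] 0.38016878251248554 [60, 23, 60, 3]
```

The plate is square and aligned in x, with 11.1 mm left in +y. Backing off and going round to the -y edge.

drive_tool --angular '[[0,0,0],[0,0,0],[0,0,0],[0,0,0],[0,0,0],[0,0,0],[0,0,0]]' --delta_pos '[[-0.5,0,0],[-1,0,0],[-1,0,0],[0,0,-2],[0,0,-2.5],[0,0,-2.5],[0,0,0]]' --gripper '[8.7,8.7,8.7,8.7,8.7,8.7,8.7]'

```text
time_s: 6.3
tool_pos: [0.4539, -0.1045, 0.1062]
tool_rot: [179.7, -0.3, 19.8]
force: [-0.3, 0.1, 0.5]
grip_width: 0.0871
grasp_force: 0.0
```

```bash
python3 - <<'E'
from h import *
b=np.load('base.npy'); go(b,0,-125,.103,90)
p=eyes.read_camera('top')
q0=np.r_[tf(b,[[-.001,-.0113]])[0],b[2]]
q,e,s=track(p,q0); print(rel(b,q),e,s)
E
```

```text
target [ 0.5842 -0.1709  0.103 ] r 0.609 turn [ 7.5000e-03 -1.0000e-04 -1.5708e+00] delta cm: after turn [-10.65  10.02   0.32] now [10.02 10.65  0.42] t 6.3 q7 -62.56243123277001 F [-0.3  0.1  0.5]
[ -0.23740156 -10.99698003  -0.0578639 ] 0.3924333042132633 [60, 58, 60, 16]
```

drive_tool --angular '[[0,0,0],[0,0,0],[0,0,0],[0,0,0],[0,0,0],[0,0,-0.131],[0,0,-0.131],[0,0,-0.131],[0,0,-0.131],[0,0,-0.131],[0,0,-0.131],[0,0,-0.131],[0,0,-0.131],[0,0,-0.131],[0,0,-0.131],[0,0,-0.131],[0,0,-0.13],[0,0,0]]' --delta_pos '[[2,2.1,0],[2,2.1,0],[2,2.1,0],[2,2.1,0],[2,2.2,0],[0,0,0],[0,0,0],[0,0,0],[0,0,0],[0,0,0],[0,0,0],[0,0,0],[0,0,0],[0,0,0],[0,0,0],[0,0,0],[0,0,0],[0,0,0]]' --gripper '[8.7,8.7,8.7,8.7,8.7,8.7,8.7,8.7,8.7,8.7,8.7,8.7,8.7,8.7,8.7,8.7,8.7,8.7]'

```text
time_s: 8.15
tool_pos: [0.5808, -0.1694, 0.1015]
tool_rot: [-179.9, -0.1, 109.8]
force: [-0.7, -0.7, -0.2]
grip_width: 0.0868
grasp_force: 0.0
```

```bash
python3 - <<'E'
from h import *
b=np.load('base.npy'); go(b,0,-122,.033,90)
E
```

```text
target [ 0.5832 -0.168   0.033 ] r 0.607 turn [-0.0016 -0.0019  0.0012] delta cm: after turn [0.04 0.27 6.85] now [0.03 0.28 6.85] t 8.15 q7 18.490962344772782 F [-0.7 -0.7 -0.2]
```

drive_tool --angular '[[0,0,0],[0,0,0],[0,0,0],[0,0,0],[0,0,0]]' --delta_pos '[[0,0.2,2],[0,0.1,2],[0,0,1.6],[0,0,1.2],[0,0,0]]' --gripper '[8.7,8.7,8.7,8.7,8.7]'

```text
time_s: 8.65
tool_pos: [0.5832, -0.1682, 0.0329]
tool_rot: [-179.8, -0.1, 109.8]
force: [-0.1, 0.5, -0.9]
grip_width: 0.087
grasp_force: 0.0
```

```bash
python3 - <<'E'
from h import *
b=np.load('base.npy'); go(b,0,-100,.033,90)
p=eyes.read_camera('top')
q0=np.r_[tf(b,[[-.000,-.011]])[0],b[2]]
q,e,s=track(p,q0); print(rel(b,q),e,s)
E
```

```text
target [ 0.5757 -0.1473  0.033 ] r 0.594 turn [-0.0029 -0.0024 -0.0001] delta cm: after turn [ 2.21  0.01 -0.01] now [ 2.21  0.01 -0.01] t 8.65 q7 15.515915446326053 F [-0.1  0.5 -0.9]
[ -0.09211981 -10.93881441  -0.06639847] 0.35150860703327125 [60, 60, 60, 60]
```

Push to about y = -100 (about 3 mm short), at 2 mm per row.

drive_tool --angular '[[0,0,0],[0,0,0],[0,0,0],[0,0,0],[0,0,0],[0,0,0],[0,0,0],[0,0,0],[0,0,0],[0,0,0]]' --delta_pos '[[0.6,0,0],[0.4,0,0],[0.2,0,0],[0.2,0,0],[0.2,0,0],[0.2,0,0],[0.2,0,0],[0.1,0,0],[0.1,0,0],[0,0,0]]' --gripper '[8.7,8.7,8.7,8.7,8.7,8.7,8.7,8.7,8.7,8.7]'

```text
time_s: 9.7
tool_pos: [0.5774, -0.1479, 0.0351]
tool_rot: [180.0, 0.0, 109.8]
force: [1.1, -2.8, 0.4]
grip_width: 0.0871
grasp_force: 1.4
```

```bash
python3 - <<'E'
from h import *
b=np.load('base.npy'); go(b,0,-97,.033,90)
p=eyes.read_camera('top')
q0=np.r_[tf(b,[[-.000,-.004]])[0],b[2]]
q,e,s=track(p,q0); print(rel(b,q),e,s)
E
```

```text
target [ 0.5747 -0.1445  0.033 ] r 0.593 turn [0.0002 0.0002 0.0006] delta cm: after turn [ 0.41 -0.14  0.21] now [ 0.41 -0.14  0.21] t 9.7 q7 13.909872981430102 F [ 1.1 -2.8  0.4]
[-2.66800197e-01 -4.74114507e+00  1.82302742e-03] 0.3700971777414047 [60, 25, 59, 58]
```

drive_tool --angular '[[0,0,0],[0,0,0],[0,0,0],[0,0,0],[0,0,0]]' --delta_pos '[[0,0,0.2],[0.1,0,0],[0.1,0,0],[0.1,0,0],[0,0,0]]' --gripper '[8.7,8.7,8.7,8.7,8.7]'

```text
time_s: 10.25
tool_pos: [0.5758, -0.1439, 0.0327]
tool_rot: [-180.0, -0.1, 109.9]
force: [-0.5, -0.2, 0.0]
grip_width: 0.0872
grasp_force: 0.0
```

```bash
python3 - <<'E'
from h import *
b=np.load('base.npy'); go(b,0,-97,.033,90)
p=eyes.read_camera('top')
q0=np.r_[tf(b,[[-.000,-.003]])[0],b[2]]
q,e,s=track(p,q0); print(rel(b,q),e,s)
q,e,s=track(p,q0,.02); print(rel(b,q),e,s)
E
```

```text
target [ 0.5747 -0.1445  0.033 ] r 0.593 turn [-0.0007 -0.0013  0.0017] delta cm: after turn [-0.02 -0.12 -0.03] now [-0.02 -0.12 -0.03] t 10.25 q7 13.59281621731436 F [-0.5 -0.2  0. ]
[ 0.05277005  2.14710819 -0.34799628] 0.9089542885034052 [60, 50, 60, 59]
[ 0.95149067  1.29873508 -0.43108985] 0.37496861104488466 [60, 50, 58, 60]
```

The fit now prefers the seated height (residual 0.37 mm against 0.91 mm), so it seems to have dropped. Backing away to check.

drive_tool --angular '[[0,0,0],[0,0,0],[0,0,0],[0,0,0],[0,0,0],[0,0,0],[0,0,0],[0,0,0],[0,0,0],[0,0,0],[0,0,0]]' --delta_pos '[[-0.5,0,0],[-1,0,0],[-1.5,0,0],[0,0,-2],[0,0,-3],[-2,0,-3],[-3,0,-2],[-3,0,0],[-3,0,0],[-3,0,0],[0,0,0]]' --gripper '[8.7,8.7,8.7,8.7,8.7,8.7,8.7,8.7,8.7,8.7,8.7]'

```text
time_s: 11.4
tool_pos: [0.6334, -0.3132, 0.132]
tool_rot: [-179.9, 0.2, 109.3]
force: [-0.0, -1.2, -0.2]
grip_width: 0.0869
grasp_force: 0.0
```

```bash
python3 - <<'E'
from h import *
b=np.load('base.npy'); p=eyes.read_camera('top')
q0=np.r_[tf(b,[[0,0]])[0],b[2]]
for z in (.02,.025,.03):
    q,e,s=track(p,q0,z); print(z,rel(b,q),e,s)
q=track(p,q0,.02)[0]; show(p,q,b,'pics/t3.png',.02)
P=np.array(HOL)[:2,:2]/1e3; print('hole-pin mm',np.linalg.norm(tf(q,P)-tf(b,P),axis=1)*1e3)
s=eyes.read_camera('scene'); cv2.imwrite('pics/s3.png',cv2.resize(s['pixels'][180:320,270:470,::-1],None,fx=4,fy=4,interpolation=cv2.INTER_CUBIC))
E
```

```text
0.02 [ 0.88851358  1.27006624 -0.55296098] 0.38234754554904854 [60, 60, 60, 60]
0.025 [ 0.52038893  2.1353247  -0.49086778] 0.6127421392428736 [60, 60, 60, 60]
0.03 [ 0.03655216  2.32761048 -0.40818389] 0.9327491402895682 [60, 60, 60, 60]
hole-pin mm [1.68768567 1.62825819]
```

View pics/t3.png

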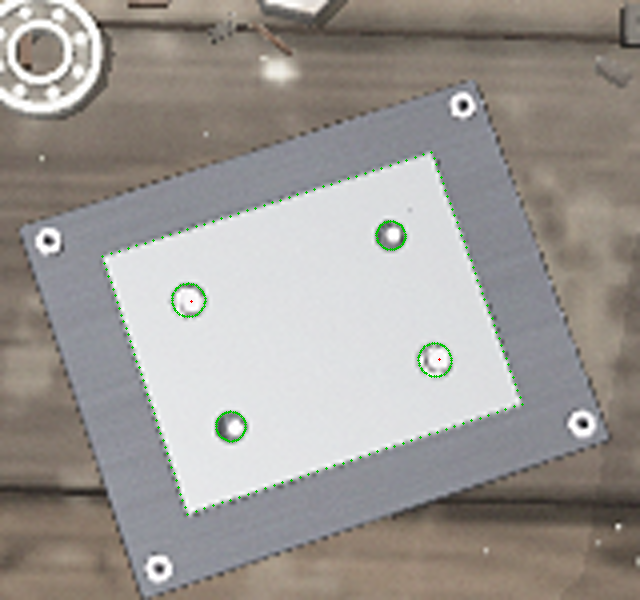

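View pics/s3.png

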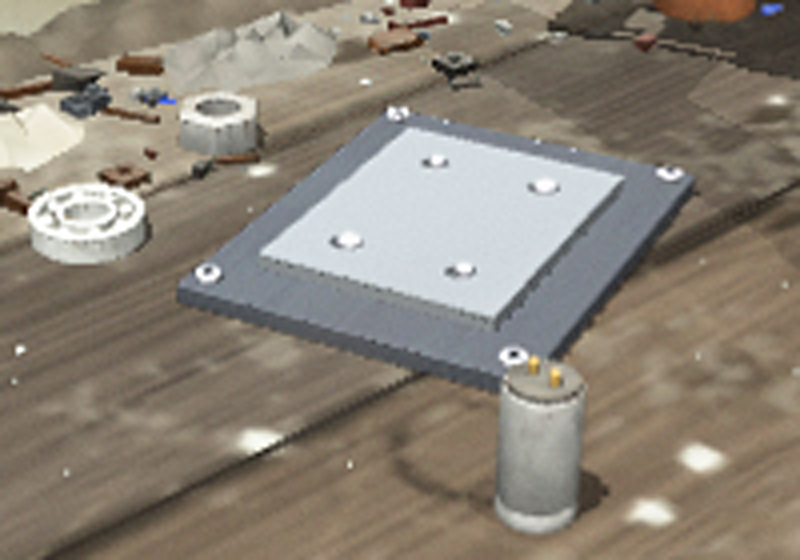

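The top picture shows post tips standing inside all four holes, with the pins at crop (188,300) and (436,360), and the fit puts each hole centre about 1.7 mm from its pin. The scene picture shows the plate flat on the base. The bearing (88,220), nut (218,122) and capacitor (540,440) are undisturbed and the arm is clear.

```bash
python3 -c "
from cell import env; print(env.sign_off())"
```

```text
the job is handed in; nothing more can be done
None
```

The plate was pushed over both locating pins and lies flat on the base: each hole centre measures about 1.7 mm from its pin (limit 3.5 mm), the bearing, nut and capacitor look unmoved, and the job was handed in with the arm clear at about 11.5 s (no verdict was returned).

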